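Extend and lock the popper's telescopic handle

TASK

The stovetop popper stands on the hob with its telescopic handle pushed in. Squeeze the release button on the side of the black grip, pull the grip straight out past the first stop to the second, last stop, and let the button spring back out so that the handle is locked at full length. Finish while holding the extended handle, your fingers closed on the black grip beyond the button with the button left out; the popper stays standing flat on its cooking ring, and the bowls, jar and spatula are left where they are.

Things in the scene. Friction and masses are not known exactly. Their poses are not given: they have to be found in the camera images.
- grip: Black sleeve grip of the popper's telescopic handle: a level bar 150 mm long, 26 mm wide (y), 24 mm high, axis 145 mm above the work surface. Origin: on its axis at mid length. Its x points straight away from the popper (the way to pull), z up, y to the side with the button. Ribbed part to hold: x = 5 to 65 mm. Pushed in, its inner end is 60 mm from the popper's wall. Free to straddle from above.
- button_face (a point): Centre of the outer face of the release button: a steel bar 22 mm long (along the grip), 14 mm high, on the grip's +y side, 53 mm from the grip's middle towards the popper (grip x = -53 mm), 6.5 mm proud of the side when out. It goes in along the grip's -y; squeezing the grip across its width at this place presses it.
- button (a joint): Travel of the release button: 0 = out (catch engaged if over a notch), 5 mm (0.005) = fully in. Spring loaded: 2 N to start, 6 N fully in. From 3 mm in, the catch is clear of the rod and the grip slides; keep it in while pulling. If let out between stops it rides on the rod and snaps into the next notch.
- telescope (a joint): How far the grip is pulled out along its notched rod: 0 = pushed in (the start, locked), 0.050 m = first stop, 0.100 m = second stop (hard end at 0.101). With the button out the catch locks at each of the three, with about 2 mm of play. Sliding friction about 2 N; a pull beyond about 8 N drags the popper along.
- grip_hold (a point): Point on the grip's axis in the ribbed part, 35 mm beyond the grip's middle (away from the popper), 88 mm beyond the button.
- popper: The stainless popper, a round pot 210 mm across and 115 mm high with a lid and a crank on top (202 mm high in all), about 1.7 kg, loose on the hob. Origin: centre of its underside, z up; the handle leaves along its +x, the crank lies to its -x.
- hob: Portable induction hob, 360 x 300 x 60 mm, fixed. Origin: centre of its underside on the work surface.
- hob_ring (a point): Centre of the pale cooking ring, 230 mm across, on the hob's glass top (60 mm high). The popper stands on it.
- spatula: Orange spatula, 270 mm long, lying flat on the worktop (under 30 mm high), origin at the middle of its underside. Leave alone.
- bowl_a: Striped ceramic bowl, 130 mm across, 62 mm high, on top of the low maple shelf (210 mm high) to the right. Origin: centre of its underside. Leave alone.
- bowl_b: Second striped bowl, the same, on the worktop on the far side. Leave alone.
- jar: Glass storage jar, 90 mm across, 140 mm high, on top of the low maple shelf. Origin: centre of its underside. Leave alone.

How it is judged:
On the way, in this order (a step that is already met when the one before it is completed fails the run):
1. the release button is squeezed in while the handle is still pushed in (value of joint button above 0.003 m and value of joint telescope below 0.02 m), for 0.1 s.
2. the grip is pulled out to the second stop (value of joint telescope above 0.0965 m), for 0.2 s.
At the end, for the whole second after the job is handed in: Telescope out more than 96.5 mm, button less than 1 mm in (locked); the closed fingers hold the grip beyond the button (over 3 N, its axis within 13 mm sideways and 30 mm in height of the grasp point); popper still, flat (0.05 rad), within 30 mm of the ring's centre (value of joint telescope above 0.0965 m and value of joint button below 0.001 m and contact force between the fingers and grip above 3 N and x of the grasp point in the frame of grip between -0.03 and 0.08 m and y of the grasp point in the frame of grip between -0.013 and 0.013 m and z of the grasp point in the frame of grip between -0.03 and 0.03 m and horizontal distance between popper and hob_ring below 0.03 m and angle between popper's own z axis and vertical below 0.05 rad and height (world z) of popper between 0.055 and 0.068 m and linear speed of popper below 0.02 m/s); the arm keeps its last pose, push and grip.
It fails at once if the popper is tipped up (angle between popper's own z axis and vertical above 0.15 rad).
It fails at once if the spatula is disturbed (distance of spatula from where it was at the start of the episode above 0.03 m).
It fails at once if the bowl on the shelf is disturbed (distance of bowl_a from where it was at the start of the episode above 0.03 m).
It fails at once if the bowl on the worktop is disturbed (distance of bowl_b from where it was at the start of the episode above 0.03 m).
It fails at once if the jar is disturbed (distance of jar from where it was at the start of the episode above 0.03 m).
It also fails if it takes over 48 s, if anything falls off the work surface, if the arm or the gripper's body presses on something with over 40 N, if the wrist force passes 120 N, or if a joint passes its speed limit or range.

ROBOT

A 7-joint arm with a two-finger parallel gripper is mounted at the origin on the work surface. World frame = base frame: x ahead of the robot, y to its left, z up, the work surface at z = 0. Lengths are in m, angles in rad, forces in N, time in s.
With the tool pointing down it reaches from about 0.35 to 0.9 m from the base axis. Payload 8.1 kg.
Tool frame: the origin (TCP) lies midway between the tips of the shut fingers; the grasp point (between the pads) lies 19 mm behind it; z points along the fingers, y is the line along which they close (so a half turn about z gives the same grasp; the last joint's range is limited). The gripper opens to 92 mm and grips with 3 to 60 N. Pads are 19 mm wide; open, the fingers measure 130 mm over their backs; the gripper's body (75 mm by 190 mm) begins 47 mm behind the grasp point.
Start: joints at [-1.298, 0.434, 0.025, 1.573, -0.012, 1.134, -0.075], TCP at [0.229, 0.581, 0.227] pointing down, gripper open.
Joint ranges: [-2.62, 2.62], [-0.44, 2.09], [-1.27, 1.32], [0.08, 2.57], [-1.32, 4.46], [0.12, 2], [-2.74, 2.74]. Speed limits (rad/s): [2.22, 2.22, 3.01, 3.01, 3.14, 3.14, 3.14].

INTERFACE

Orientations are given as a rotation vector (axis times angle).
In Python, from cell import readout, get_image, calibration, ticket gives the robot as it stands. The module is installed in compiled form; this text tells all that it offers.
- The arm moves only by the tool move_arm, never from a script. Its argument "series" is a list of rows, each a list of 6 numbers: the shift along the world's x, y, z as a fraction of full scale, then the turn, a rotation vector about the world's x, y, z as a fraction of full scale. A call has 1 to 5 rows; each row is the pose to reach, as a shift and turn from the pose commanded when the call began; what a row does not reach only later rows make up. Full scale, the value 1, is 0.75 m for a shift and 60 degrees for a turn. A row lasts 1/10 s, in which the tool goes at most 50 mm and 8.59 degrees, less where a joint would pass 70% of its speed; a pose out of reach is approached as far as the arm can. A call with a number of a shift or a turn outside -1 to 1 is refused whole. A call with a gripper value outside its range is refused whole. "claw" is the opening, from -1 (shut) to 1 (fully open), so that 0 is half open, set as the call begins (left out, the last holds). The fingers move at their own pace and stop on an object; "squeeze" is the grip in N (left out, the last holds). Time passes only in rows, so rows that repeat a pose let the fingers close. It gives the time, the measured TCP pose, the force, the opening and the grip force at its end, in the units of the state.
- readout.observe(): the state, without advancing time (a new reading comes with each control period).
- get_image(name): name is "scene" or "top" or "wrist"; returns (picture, depth): 400x640x3 uint8, red, green, blue; 400x640 float32, m along the optical axis (not along the pixel's ray), 0 where there is no reading.
- calibration(name): a dict with "fx", "fy", "cx", "cy" (pixels), "k1" (the pictures are not rectified: a ray, as slopes to the right and down, at radius r is drawn at 1 + k1 r^2 times it, then the intrinsics apply), "view" (4x4, takes a point from world to camera coordinates); the wrist camera has in their place "mount" (4x4, takes a point from camera to tool coordinates, whose origin is the TCP and whose axes are the flange's). Camera axes: x right, y down, z forward; pixel columns grow to the right and rows downward; lengths in m; the calibration is good to about 2 mm. A picture is of the moment at which its call begins: read the wrist's pose just before it. calibration takes no time and is no camera call.
- ticket.sign_off(): hands the job in; it is judged then, once.
The state is a dict: "clock": time; "joints": joint angles; "dq": joint speeds; "joint_efforts": joint torques, N m; "position": TCP position; "ee_rot": TCP orientation; "force": force on the tool from outside, world axes, zero at the start; "ft_torque": the same for the moment, N m; "width": opening from 0.0 (shut) to 1.0 (fully open); "gripper_force": force on a finger pad.
Only numpy, scipy, OpenCV 4.12 (cv2) and the standard library are available. Lean on these libraries where they do the work, as an engineer would, in place of code of your own. Each camera call takes 0.05 s, during which the arm holds its last target. There are 200 camera calls.

## Working session

There is one attempt and no reset: what is moved stays moved. The work goes in short steps, Python scripts to look and compute and a tool call to move; the robot and the scene stay as the last step left them, time stands still between calls to the robot, and variables do not carry over. Pictures are saved under pics/ and viewed, at most 10 in all, crops included, and the job is handed in when it is done.

Besides the shell and the picture viewer there is one more tool, called after "Call:" as name(argument=value, ...) on one line, values as JSON. move_arm: Moves the arm, as the interface text tells. Shift numbers are shares of 0.75 m and turn numbers shares of 60 degrees, none past 1 either way. Its arguments: {"type":"object","properties":{"series":{"type":"array"},"claw":{"type":"number"},"squeeze":{"type":"number"}},"required":["series"]}

```bash
mkdir -p pics; cat > h.py <<'E'
import numpy as np, cv2
from cell import readout, get_image, calibration, ticket
from scipy.spatial.transform import Rotation as R
def cloud(name, d, T=None):
    c=calibration(name); h,w=d.shape
    u,v=np.meshgrid(np.arange(w),np.arange(h))
    K=np.array([[c['fx'],0,c['cx']],[0,c['fy'],c['cy']],[0,0,1.]])
    p=cv2.undistortPoints(np.stack([u,v],-1).reshape(-1,1,2).astype(float),K,np.array([c['k1'],0,0,0,0.])).reshape(h,w,2)
    P=np.concatenate([p*d[...,None],d[...,None]],-1)
    if name=='wrist': M=T@np.array(c['mount'])
    else: M=np.linalg.inv(np.array(c['view']))
    return P@M[:3,:3].T+M[:3,3]
def look(name):
    s=readout.observe(); T=np.eye(4);T[:3,:3]=R.from_rotvec(s['ee_rot']).as_matrix();T[:3,3]=s['position']
    im,d=get_image(name); return im,d,cloud(name,d,T)
E
python3 - <<'E'
from h import *
for n in ['scene','top']:
    im,d,P=look(n); cv2.imwrite(f'pics/{n}.png',im[...,::-1]); np.save(f'{n}.npy',P)
s=readout.observe(); print(s); print(R.from_rotvec(s['ee_rot']).as_matrix().round(3))
E
```

```text
{'clock': 0.1, 'joints': array([-1.29760662,  0.43515719,  0.02500217,  1.57399273, -0.01158865,
        1.13398488, -0.07510274]), 'dq': array([-2.38922053e-03, -3.36183852e-03, -7.92665501e-06, -1.77125621e-03,
        1.35070222e-03, -5.46624804e-04, -1.45106422e-03]), 'joint_efforts': array([ 2.95067526e-03, -6.69129968e+01,  9.87930112e-01, -3.15145898e+01,
       -6.05727104e-02,  3.72485281e-02,  8.61478816e-05]), 'position': array([0.22928327, 0.58094449, 0.22602654]), 'ee_rot': array([-5.86944481e-01, -3.08616102e+00,  2.18780943e-03]), 'force': array([0.25702766, 0.40848966, 0.44041978]), 'ft_torque': array([0.00449436, 0.04510941, 0.03937677]), 'gripper_force': 0.0, 'width': 0.9998174374549885}
[[-0.93   0.367 -0.   ]
 [ 0.367  0.93  -0.001]
 [-0.    -0.001 -1.   ]]
```

View pics/scene.png

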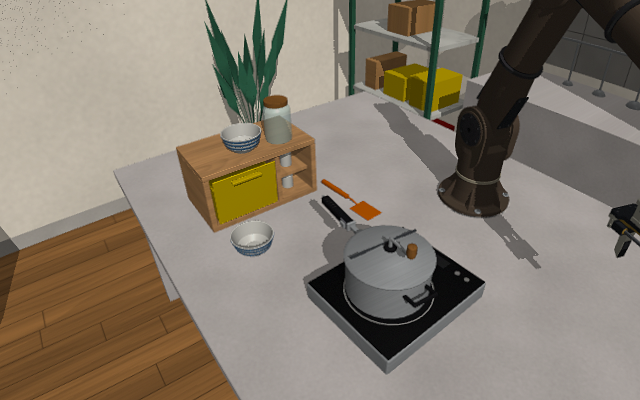

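View pics/top.png

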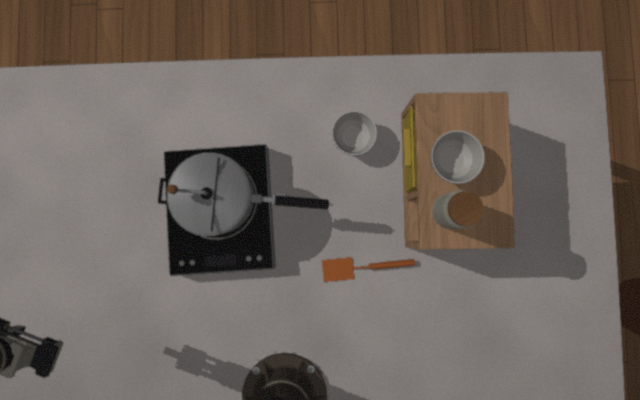

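The top view shows the grip as a black bar from about (275,201) to (328,204), pointing right, with the spatula below it at (340-415,267) and the shelf from column 403.

```bash
python3 - <<'E'
from h import *
P=np.load('top.npy'); im=cv2.imread('pics/top.png')
for u,v in [(278,201),(300,202),(325,204),(210,190),(340,268),(412,150),(455,210),(205,193),(285,380)]: print((u,v),P[v,u].round(3))
x,y,z=P[...,0],P[...,1],P[...,2]
uu=np.zeros(z.shape,bool); uu[185:225,262:340]=1
m=uu&(z>.13)&(z<.18)&(im.max(2)<60)
q=P[m]; c=q.mean(0); U,S,V=np.linalg.svd(q[:,:2]-c[:2],full_matrices=False); a=V[0]*(-np.sign(V[0][1])) 
t=(q[:,:2]-c[:2])@a; n=(q[:,:2]-c[:2])@np.array([-a[1],a[0]])
print(len(q),c,a,np.degrees(np.arctan2(a[1],a[0])),t.min(),t.max(),n.min(),n.max(),np.median(q[:,2]))
# lid circle at height ~ pot
m=(z>.165)&(z<.2); m[:, :160]=0; m[:,265:]=0; m[:140]=0;m[245:]=0
pts=P[m][:,:2].astype(np.float32); print('lid',cv2.minEnclosingCircle(pts))
cv2.imwrite('pics/crop.png',cv2.resize(im[170:240,250:350],None,fx=8,fy=8,interpolation=cv2.INTER_CUBIC))
E
```

```text
(278, 201) [ 0.553 -0.007  0.155]
(300, 202) [ 0.549 -0.065  0.158]
(325, 204) [ 0.542 -0.131  0.161]
(210, 190) [0.583 0.161 0.203]
(340, 268) [ 0.361 -0.172 -0.002]
(412, 150) [ 0.675 -0.36   0.185]
(455, 210) [ 0.51  -0.416  0.349]
(205, 193) [0.574 0.17  0.221]
(285, 380) [ 0.072 -0.011  0.097]
517 [ 0.5490141  -0.06788056  0.15548721] [-0.10937067 -0.99400103] -96.27903878013343 -0.10374990988015549 0.07135693978493314 -0.012700785935635292 0.013551200681611792 0.15545842542117994
lid ((0.576171338558197, 0.17326410114765167), 0.11009985953569412)
```

View pics/crop.png

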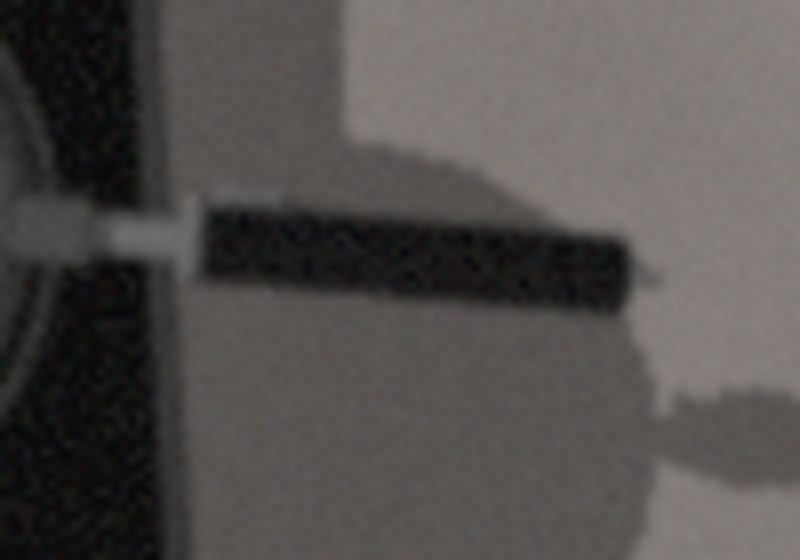

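The crop shows the steel button at crop (215-285,195) on the far (+x) side of the grip, which spans crop columns 203 to 628. Grip middle is about (0.549,-0.067), pulling direction -96.3°, consistent with the pot's centre and the stated sizes. I'll go over the grip at height for a closer look.

Call:
move_arm(series=[[0.13,-0.2,0.227,0,0,-0.5],[0.13,-0.2,0.227,0,0,-0.5],[0.13,-0.2,0.227,0,0,-0.5],[0.13,-0.2,0.227,0,0,-0.5],[0.13,-0.2,0.227,0,0,-0.5]], claw=1)

```text
clock: 0.6
position: [0.3276, 0.4296, 0.3984]
ee_rot: [1.37, 2.827, 0.0]
force: [1.3, 0.6, -0.8]
width: 0.998
gripper_force: 0.0
```

Call:
move_arm(series=[[0.15,-0.29,0,0,0,-0.6],[0.15,-0.29,0,0,0,-0.6],[0.15,-0.29,0,0,0,-0.6],[0.15,-0.29,0,0,0,-0.6],[0.15,-0.29,0,0,0,-0.6]])

```text
clock: 1.1
position: [0.44, 0.2113, 0.397]
ee_rot: [-2.181, -2.262, -0.0]
force: [2.1, 0.2, -0.2]
width: 1.0
gripper_force: 0.0
```

Call:
move_arm(series=[[0.133,-0.3,0,0,0,-0.14],[0.133,-0.3,0,0,0,-0.14],[0.133,-0.3,0,0,0,-0.14],[0.133,-0.3,0,0,0,-0.14],[0.133,-0.3,0,0,0,-0.14]])

```text
clock: 1.6
position: [0.5395, -0.0134, 0.3969]
ee_rot: [2.334, 2.103, 0.0]
force: [0.1, 0.5, -0.5]
width: 1.0
gripper_force: 0.0
```

Call:
move_arm(series=[[0.01,-0.04,-0.1,0,0,0],[0.01,-0.04,-0.1,0,0,0],[0.01,-0.04,-0.1,0,0,0],[0.01,-0.04,-0.1,0,0,0]])

```text
clock: 2.0
position: [0.5466, -0.0406, 0.3224]
ee_rot: [-2.333, -2.103, 0.001]
force: [0.2, -1.0, 0.2]
width: 0.998
gripper_force: 0.0
```

```bash
python3 - <<'E'
from h import *
s=readout.observe(); print(s['position'],R.from_rotvec(s['ee_rot']).as_matrix().round(3),s['joints'].round(2))
im,d,P=look('wrist'); cv2.imwrite('pics/w1.png',im[...,::-1]); np.save('w1.npy',P)
z=P[...,2]; b=im.max(2)
m=(abs(z-.155)<.01)&(b<60)
q=P[m]; print(len(q)); print(calibration('wrist')['mount'])
E
```

```text
[ 0.54656971 -0.04060887  0.32242912] [[ 0.104  0.995 -0.001]
 [ 0.995 -0.104  0.   ]
 [ 0.    -0.001 -1.   ]] [-0.52  0.26  0.65  1.65 -0.16  1.29  0.05]
1527
[[-1.11075791e-03 -9.59593649e-01 -2.81387268e-01  7.66803609e-02]
 [ 9.99999348e-01 -9.91358008e-04 -5.66679303e-04 -2.49329788e-04]
 [ 2.64826339e-04 -2.81387714e-01  9.59594125e-01 -1.59015149e-01]
 [ 0.00000000e+00  0.00000000e+00  0.00000000e+00  1.00000000e+00]]
```

View pics/w1.png

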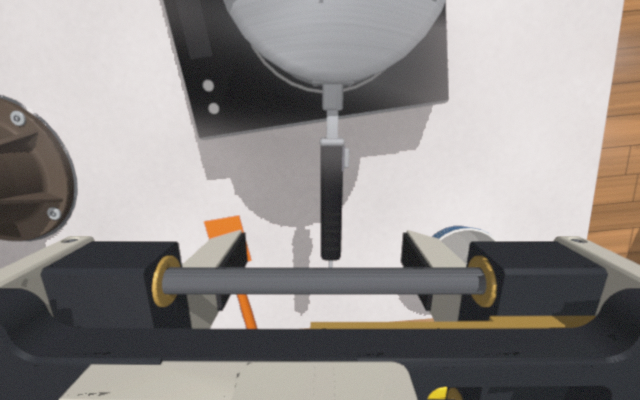

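The wrist view shows the grip from (333,143) to (331,258), with the button on the right at (346,157).

```bash
python3 - <<'E'
from h import *
P=np.load('w1.npy'); im=cv2.imread('pics/w1.png')
m=np.zeros(im.shape[:2],bool); m[140:262,318:345]=1
m&=(abs(P[...,2]-.155)<.012)&(im.max(2)<70)
q=P[m]; c=q.mean(0)
l=cv2.fitLine(q[:,:2].astype(np.float32),cv2.DIST_L2,0,.01,.01).ravel(); a=l[:2]*-np.sign(l[1]); nn=np.array([-a[1],a[0]])
t=(q[:,:2]-c[:2])@a; n=(q[:,:2]-c[:2])@nn
print(len(q),np.median(q[:,2]),np.degrees(np.arctan2(a[1],a[0])),np.percentile(t,[0,1,99,100]),np.percentile(n,[0,2,98,100]))
mid=c[:2]+a*(np.percentile(t,.5)+np.percentile(t,99.5))/2+nn*(np.percentile(n,2)+np.percentile(n,98))/2
print('mid',mid,'btn',mid-.053*a,'a',a,'inner end',mid-.075*a)
for u,v in [(332,146),(332,200),(331,254),(346,157),(346,155)]: print(P[v,u].round(4))
E
```

```text
1720 0.15766711719493318 -96.043434 [-0.05350163 -0.05097192  0.05727967  0.0596916 ] [-0.01156123 -0.01146967  0.01126543  0.01195597]
mid [ 0.54998141 -0.08091433] btn [ 0.55556139 -0.02820889] a [-0.10528253 -0.99444234] inner end [ 0.5578776  -0.00633115]
[5.594e-01 4.000e-04 1.572e-01]
[ 0.5535 -0.0607  0.1593]
[ 0.5456 -0.1297  0.1578]
[ 0.5739 -0.0138  0.154 ]
[ 0.5742 -0.0117  0.1532]
```

Call:
move_arm(series=[[0.0147,0.0367,-0.05,0,0,0],[0.0147,0.0367,-0.1,0,0,0],[0.0147,0.0367,-0.15,0,0,0],[0.0147,0.0367,-0.2,0,0,0],[0.0147,0.0367,-0.2,0,0,0]])

```text
clock: 2.55
position: [0.5559, -0.0116, 0.1697]
ee_rot: [-2.328, -2.104, 0.006]
force: [-0.2, 0.3, 0.2]
width: 1.002
gripper_force: 0.0
```

```bash
python3 - <<'E'
from h import *
s=readout.observe(); print(s['position'],s['force'])
im,d,P=look('wrist'); np.save('w2.npy',P)
cv2.imwrite('pics/w2.png',im[...,::-1])
E
```

```text
[ 0.55591636 -0.0116427   0.16966174] [-0.19750855  0.28631893  0.17945284]
```

View pics/w2.png

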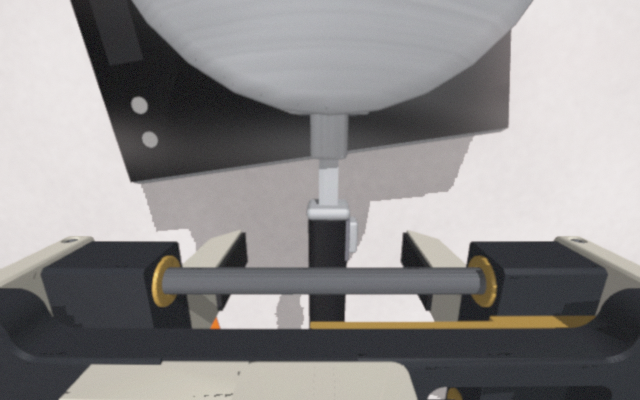

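The button shows at (351,238), rows 221 to 255; the grip's sides are at columns 309 and 347 and the collar at row 207.

```bash
python3 - <<'E'
from h import *
P=np.load('w2.npy')
for v in (222,230,238,250): print(v,[(u,P[v,u].round(4)) for u in (310,328,345,350,353)])
s=readout.observe();T=np.eye(4);T[:3,:3]=R.from_rotvec(s['ee_rot']).as_matrix();T[:3,3]=s['position']
c=calibration('wrist');M=T@np.array(c['mount'])
K=np.array([[c['fx'],0,c['cx']],[0,c['fy'],c['cy']],[0,0,1.]])
for (u,v,z) in [(309,238,.157),(347,238,.157),(351,221,.152),(351,255,.152),(357,238,.152),(327,205,.157)]:
    r=np.append(cv2.undistortPoints(np.array([[[u,v]]],float),K,np.array([c['k1'],0,0,0,0.])).ravel(),1); r=M[:3,:3]@r
    print(u,v,(M[:3,3]+r*(z-M[2,3])/r[2]).round(4))
E
```

```text
222 [(310, array([5.479e-01, 1.000e-04, 1.563e-01])), (328, array([ 5.593e-01, -4.000e-04,  1.580e-01])), (345, array([ 0.5699, -0.0021,  0.1564])), (350, array([ 0.5733, -0.0046,  0.1509])), (353, array([ 0.5751, -0.0041,  0.1526]))]
230 [(310, array([ 0.5472, -0.0058,  0.1552])), (328, array([ 0.5588, -0.0057,  0.1582])), (345, array([ 0.5695, -0.0076,  0.1562])), (350, array([ 0.5728, -0.0094,  0.1526])), (353, array([ 0.5747, -0.0093,  0.1533]))]
238 [(310, array([ 0.5468, -0.0105,  0.1571])), (328, array([ 0.5582, -0.0115,  0.1575])), (345, array([ 0.569 , -0.0132,  0.1559])), (350, array([ 0.5724, -0.0151,  0.1525])), (353, array([ 0.5743, -0.0154,  0.1524]))]
250 [(310, array([ 0.5457, -0.0194,  0.1559])), (328, array([ 0.5574, -0.0195,  0.158 ])), (345, array([ 0.5683, -0.0213,  0.1567])), (350, array([ 0.5717, -0.0237,  0.1524])), (353, array([ 0.5736, -0.0235,  0.1534]))]
309 238 [ 0.5474 -0.0121  0.157 ]
347 238 [ 0.5719 -0.0146  0.157 ]
351 221 [ 0.5757 -0.0051  0.152 ]
351 255 [ 0.5738 -0.0297  0.152 ]
357 238 [ 0.5788 -0.0176  0.152 ]
327 205 [0.5613 0.009  0.157 ]
```

Call:
move_arm(series=[[0.003,-0.005,-0.058,0,0,0],[0.003,-0.005,-0.058,0,0,0],[0.003,-0.005,-0.058,0,0,0]])

```text
clock: 2.9
position: [0.5612, -0.017, 0.1309]
ee_rot: [2.332, 2.103, 0.003]
force: [-0.3, -0.7, 0.8]
width: 1.001
gripper_force: 0.0
```

Call:
move_arm(series=[[-0.002,0.001,-0.006,0,0,0],[-0.002,0.001,-0.006,0,0,0],[-0.002,0.001,-0.006,0,0,0],[-0.002,0.001,-0.006,0,0,0],[-0.002,0.001,-0.006,0,0,0]], claw=-1, squeeze=18)

```text
clock: 3.4
position: [0.5586, -0.0165, 0.1243]
ee_rot: [2.333, 2.103, 0.001]
force: [-0.0, 0.3, 0.7]
width: 0.614
gripper_force: 0.0
```

Call:
move_arm(series=[[0,0,0,0,0,0],[0,0,0,0,0,0],[0,0,0,0,0,0],[0,0,0,0,0,0],[0,0,0,0,0,0]])

```text
clock: 3.9
position: [0.5582, -0.0166, 0.124]
ee_rot: [-2.333, -2.104, 0.001]
force: [-1.4, 0.2, 3.3]
width: 0.292
gripper_force: 18.0
```

Opening 26.9 mm with 18 N: the button is in. Now pull.

Call:
move_arm(series=[[-0.0014,-0.0133,0,0,0,0],[-0.0028,-0.0265,0,0,0,0],[-0.0042,-0.0398,0,0,0,0],[-0.0056,-0.053,0,0,0,0],[-0.007,-0.0663,0,0,0,0]])

```text
clock: 4.4
position: [0.5528, -0.0673, 0.124]
ee_rot: [-2.334, -2.103, 0.0]
force: [-2.6, 2.9, 4.1]
width: 0.289
gripper_force: 18.0
```

```bash
python3 - <<'E'
from h import *
s=readout.observe(); print(s['position'],s['force'],s['width'])
im,d,P=look('wrist'); np.save('w3.npy',P)
cv2.imwrite('pics/w3.png',im[...,::-1])
E
```

```text
[ 0.55279289 -0.06728522  0.12396622] [-2.56602828  2.90300238  4.07820734] 0.2892547393583354
```

View pics/w3.png

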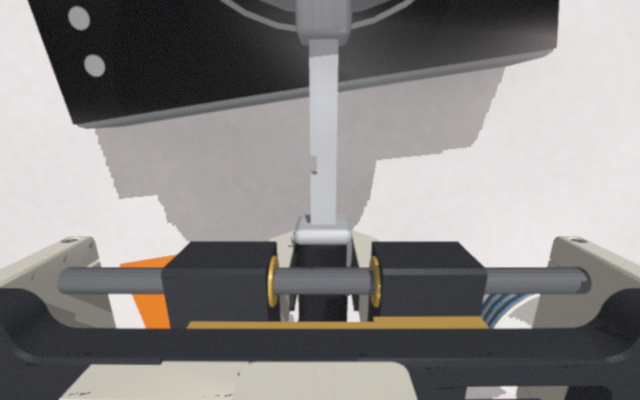

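The rod is exposed (rows 40 to 220) and the popper has stayed put; the pull is about 3 N. Continue to the end stop.

Call:
move_arm(series=[[-0.0014,-0.0133,0,0,0,0],[-0.0028,-0.0265,0,0,0,0],[-0.0042,-0.0398,0,0,0,0],[-0.0056,-0.053,0,0,0,0],[-0.0065,-0.0623,0,0,0,0]])

```text
clock: 4.95
position: [0.5482, -0.1143, 0.124]
ee_rot: [2.334, 2.102, -0.0]
force: [-1.8, 2.6, 2.2]
width: 0.29
gripper_force: 18.0
```

Call:
move_arm(series=[[-0.0003,-0.003,0,0,0,0],[-0.0005,-0.005,0,0,0,0],[-0.0007,-0.007,0,0,0,0],[-0.0007,-0.007,0,0,0,0]])

```text
clock: 5.35
position: [0.5479, -0.1173, 0.1239]
ee_rot: [-2.332, -2.104, -0.001]
force: [-1.9, 4.3, 2.8]
width: 0.292
gripper_force: 18.0
```

Call:
move_arm(series=[[-0.0002,-0.0015,0,0,0,0],[-0.0003,-0.0025,0,0,0,0],[-0.0003,-0.0025,0,0,0,0]])

```text
clock: 5.65
position: [0.5481, -0.1179, 0.1238]
ee_rot: [-2.33, -2.105, -0.002]
force: [-0.2, 8.7, 0.6]
width: 0.287
gripper_force: 18.0
```

The end stop is felt (8.7 N). Ease off slightly, then open so the button springs out.

Call:
move_arm(series=[[0.0001,0.0015,0,0,0,0],[0.0001,0.0015,0,0,0,0]])

```text
clock: 5.85
position: [0.548, -0.1178, 0.124]
ee_rot: [-2.332, -2.105, -0.001]
force: [-1.3, 5.9, 1.9]
width: 0.292
gripper_force: 18.0
```

Call:
move_arm(series=[[0,0,0,0,0,0],[0,0,0,0,0,0],[0,0,0,0,0,0],[0,0,0,0,0,0],[0,0,0,0,0,0]], claw=1)

```text
clock: 6.35
position: [0.5476, -0.1195, 0.124]
ee_rot: [2.334, 2.102, -0.0]
force: [-0.1, -0.3, 0.3]
width: 0.675
gripper_force: 0.0
```

```bash
python3 - <<'E'
from h import *
s=readout.observe(); print(s['position'],s['force'],s['width'])
im,d,P=look('wrist'); np.save('w4.npy',P)
cv2.imwrite('pics/w4.png',im[...,::-1])
E
```

```text
[ 0.5475822  -0.11951003  0.12399817] [-0.08634728 -0.32772938  0.25353989] 0.6749653439422494
```

View pics/w4.png

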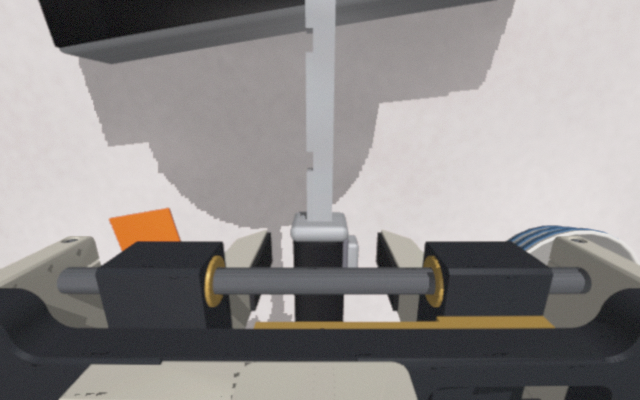

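The button (352,250) stands out again and the rod shows both notches. Slide the open fingers along the grip to the ribbed part and close.

Call:
move_arm(series=[[-0.003,-0.025,0,0,0,0],[-0.006,-0.055,0,0,0,0],[-0.01,-0.085,0,0,0,0],[-0.0132,-0.115,0,0,0,0],[-0.0132,-0.115,0,0,0,0]])

```text
clock: 6.9
position: [0.5368, -0.2094, 0.1244]
ee_rot: [2.337, 2.096, -0.002]
force: [-0.5, 0.6, 0.3]
width: 0.997
gripper_force: 0.0
```

```bash
python3 - <<'E'
from h import *
s=readout.observe(); print(s['position'],s['force'],s['width'])
im,d,P=look('wrist'); np.save('w5.npy',P)
cv2.imwrite('pics/w5.png',im[...,::-1])
im,d,P=look('top')
m=np.zeros(d.shape,bool); m[140:245,160:265]=1; m&=(P[...,2]>.165)&(P[...,2]<.2)
print('lid',cv2.minEnclosingCircle(P[m][:,:2].astype(np.float32)))
E
```

```text
[ 0.53676198 -0.20940711  0.12436245] [-0.53941212  0.59747805  0.26516013] 0.997177197536539
lid ((0.5753359794616699, 0.1722334325313568), 0.1097618117928505)
```

View pics/w5.png

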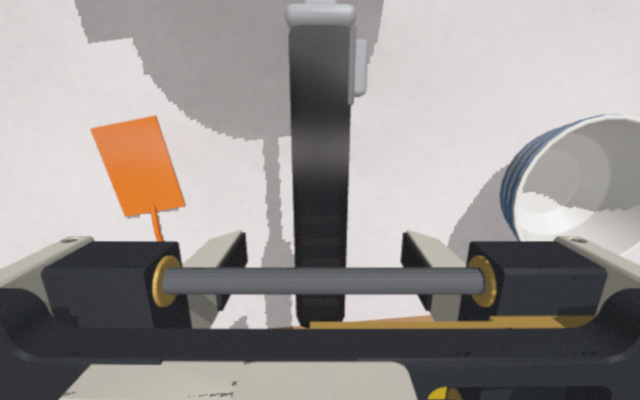

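The button (360,68) is out, the grip is centred between the fingers (columns 292 to 350), and the popper has moved only about 1 mm. Close.

Call:
move_arm(series=[[0,0,0,0,0,0],[0,0,0,0,0,0],[0,0,0,0,0,0],[0,0,0,0,0,0],[0,0,0,0,0,0]], claw=-1, squeeze=15)

```text
clock: 7.5
position: [0.5378, -0.205, 0.124]
ee_rot: [2.333, 2.104, 0.0]
force: [0.0, -0.8, 0.5]
width: 0.613
gripper_force: 0.0
```

Call:
move_arm(series=[[0,0,0,0,0,0],[0,0,0,0,0,0],[0,0,0,0,0,0],[0,0,0,0,0,0],[0,0,0,0,0,0]])

```text
clock: 8.0
position: [0.5376, -0.2054, 0.124]
ee_rot: [-2.334, -2.103, 0.0]
force: [-0.4, 0.5, 0.8]
width: 0.283
gripper_force: 15.0
```

Call:
move_arm(series=[[0,-0.0015,0,0,0,0],[0,-0.003,0,0,0,0],[0,-0.003,0,0,0,0]])

```text
clock: 8.3
position: [0.5381, -0.2056, 0.1238]
ee_rot: [-2.33, -2.104, -0.002]
force: [-0.2, 6.4, 1.5]
width: 0.283
gripper_force: 15.0
```

Call:
move_arm(series=[[0,0.0015,0,0,0,0],[0,0.0015,0,0,0,0],[0,0.0015,0,0,0,0]])

```text
clock: 8.6
position: [0.5381, -0.2056, 0.124]
ee_rot: [-2.332, -2.104, -0.001]
force: [0.8, 4.9, 0.3]
width: 0.281
gripper_force: 15.0
```

```bash
python3 -c "
from cell import readout,ticket
s=readout.observe(); print(s['force'],s['position'],s['gripper_force'])
print(ticket.sign_off())"
```

```text
[0.82639698 4.89803502 0.27695745] [ 0.53806468 -0.20562222  0.12395714] 14.994931519031525
the job is handed in; nothing more can be done
None
```

The handle is pulled out to the last stop with the button sprung back out, and the fingers hold the grip beyond the button at 15 N. The popper moved about 1 mm; I handed the job in at 8.6 s, and no verdict came back.

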